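Start the paint pot lid in its thread and screw it home

ROBOT

A 7-joint arm with a two-finger parallel gripper is mounted at the origin on the work surface. World frame = base frame: x ahead of the robot, y to its left, z up, the work surface at z = 0. Lengths are in m, angles in rad, forces in N, time in s.
With the tool pointing down it reaches from about 0.425 to 0.875 m from the base axis. Payload 4.7 kg.
Tool frame: the origin (TCP) lies between the finger pads; the fingertips stand 14 mm ahead of it and the grasp point (between the pads) lies 5 mm behind it; z points along the fingers, y is the line along which they close (so a half turn about z gives the same grasp; the last joint's range is limited). The gripper opens to 87 mm and grips with 3 to 60 N. Pads are 19 mm wide; open, the fingers measure 117 mm over their backs; the gripper's body (75 mm by 190 mm) begins 51 mm behind the grasp point.
Start: joints at [-1.176, 0.321, -0.07, 1.45, 0.023, 1.371, -0.057], TCP at [0.242, 0.603, 0.211] pointing down, gripper open.
Joint ranges: [-2.86, 2.86], [-0.3, 2.09], [-1.38, 1.24], [0.06, 2.45], [-1.56, 4.7], [0.09, 2.05], [-2.69, 2.69]. Speed limits (rad/s): [2.57, 2.57, 3.14, 3.14, 3.14, 3.14, 3.14].

INTERFACE

Orientations are given as a rotation vector (axis times angle).
In Python, from bench import ctrl gives the robot as it stands.
- The arm moves only by the shell command python3 -m inch 'ROWS' [OPENING] [FORCE]. ROWS is JSON, a list of rows, each a list of 6 numbers: the shift along the world's x, y, z in mm, then the turn, a rotation vector about the world's x, y, z in degrees. In form: [[tx, ty, tz, rx, ry, rz], ...]. A call has 1 to 20 rows; each row is the pose to reach, as a shift and turn from the pose commanded when the call began; what a row does not reach only later rows make up. A row lasts 1/8 s, in which the tool goes at most 62.5 mm and 10.7 degrees, less where a joint would pass 70% of its speed; a pose out of reach is approached as far as the arm can. A call with a gripper value outside its range is refused whole. OPENING is the finger opening in mm, from 0 to 87, set as the call begins (- or left out, the last holds). The fingers move at their own pace and stop on an object; FORCE is the grip in N (left out, the last holds). Time passes only in rows, so rows that repeat a pose let the fingers close. It gives the time, the measured TCP pose, the force, the opening and the grip force at its end, in the units of the state.
- ctrl.get_state(): the state, without advancing time (a new reading comes with each control period).
- ctrl.get_image(name): name is "scene" or "top" or "wrist"; returns (picture, depth): 400x640x3 uint8, red, green, blue; 400x640 float32, m along the optical axis (not along the pixel's ray), 0 where there is no reading.
- ctrl.camera_params(name): a dict with "mtx" (3x3 intrinsics, pixels), "T" (4x4, takes a point from camera to world coordinates). Camera axes: x right, y down, z forward; pixel columns grow to the right and rows downward; lengths in m; the calibration is good to about 2 mm. A picture is of the moment at which its call begins: read the wrist's pose just before it. camera_params takes no time and is no camera call; for the wrist camera it gives the pose at the moment of the call.
- ctrl.close_job(): hands the job in; it is judged then, once.
The state is a dict: "time": time; "joint_positions": joint angles; "qd": joint speeds; "joint_torque": joint torques, N m; "position": TCP position; "tool_rot": TCP orientation; "ft_force": force on the tool from outside, world axes, zero at the start; "torque": the same for the moment, N m; "grip_width": opening from 0.0 (shut) to 1.0 (fully open); "grip_force": force on a finger pad.
Only numpy, scipy, OpenCV 4.12 (cv2) and the standard library are available. Lean on these libraries where they do the work, as an engineer would, in place of code of your own. Each camera call takes 0.05 s, during which the arm holds its last target. There are 200 camera calls.

TASK

The grey lid with the blue bar sits loose and high on the red paint pot: turn it backward (anticlockwise from above) until it drops into the thread starts, then screw it clockwise until it is fully home against its stop, level, and let go. Do not force it and do not lift it off the pot; leave the closed yellow pot and everything else on the bench as they are.

Things in the scene. Friction and masses are not known exactly. Their poses are not given: they have to be found in the camera images.
- lid_bar (a point): Centre of the blue bar handle (120 long, 14 wide, 28 high, mm) across the top of the loose grey screw lid; on the lid's axis, 14 mm above the lid's flat top. x runs along the bar, z up. It is 44 mm above the rim point at the start (lid loose on the thread's flat crests), 30 mm once the lid has dropped into the thread starts, 21.5 mm when screwed home.
- lid_top (a point): Centre of the lid's flat top. The lid is 112 mm across, 37 mm high (ribbed skirt), about 0.35 kg. Turned anticlockwise by 20 to 70 degrees its three inner pins fall together 14 mm into the thread starts, by its own weight if not held up; up to 25 degrees further there is a stop. Turning loosely takes about 0.1 N m; some 2 mm of sideways play.
- lid_foot (a point): Centre of the lid's lower edge, 37 mm below its flat top. After the drop, 75 to 100 degrees clockwise from above bring the lid down another 8.5 mm along the thread to a hard stop: home (0.5 N m against it does no harm). Turned clockwise without that drop, it meets a stop with the lid still high.
- pot_rim (a point): Centre of the mouth's rim of the red paint pot (104 mm across) held fast by a steel bench holder (base 150 x 150 mm); 143 mm above the table, level, hidden under the lid. Right-handed thread with three starts; where they lie around the rim cannot be read from this frame.
- full_lid_bar (a point): Centre of the yellow bar handle (same sizes) of the yellow paint pot, which is closed already; same holder and lid. About 164 mm above the table. Leave it alone.
- full_lid (a joint): Turn of the yellow pot's lid (rad, 0 at the start).
- bauble_a: Red bauble (80 mm) on a cork foot, 110 mm high in all; origin under its foot.
- bauble_b: White bauble (80 mm) on a cork foot, 110 mm high in all; origin under its foot.
- brush: Brush about 200 mm long lying on the bench along its x, between the pots.
- paint_jar: Small closed jar of paint, 66 mm across, 90 mm high; origin under its foot.
- knife: Craft knife, 155 mm long, lying along its x.
- scissors: Blue-handled scissors, 155 mm long, lying along their x.

How it is judged:
By the outcome, as a careful person would: the job done as asked, in the order asked, and still so for the second after the job is handed in, with the robot touching nothing.
It also fails if it takes over 64 s, if anything falls off the work surface, if the arm or the gripper's body presses on something with over 40 N, if the wrist force passes 120 N, or if a joint passes its speed limit or range.

## Working session

There is one attempt and no reset: what is moved stays moved. The work goes in short steps, Python scripts to look and compute and a shell command to move; the robot and the scene stay as the last step left them, time stands still between calls to the robot, and variables do not carry over. Pictures are saved under pics/ and viewed, at most 10 in all, crops included, and the job is handed in when it is done.

```bash
ls; mkdir -p pics; cat > h.py <<'E'
import numpy as np, cv2
from bench import ctrl
def grab(n,save=None):
    P=ctrl.camera_params(n); im,d=ctrl.get_image(n)
    if save: cv2.imwrite('pics/'+save,im[:,:,::-1])
    return im,d,np.array(P['mtx']),np.array(P['T'])
def ray(u,v,K,T,z):
    r=T[:3,:3]@np.linalg.inv(K)@np.array([u,v,1.]); o=T[:3,3]
    return o+r*(z-o[2])/r[2]
def cloud(d,K,T):
    v,u=np.indices(d.shape); p=np.stack([u*d,v*d,d],-1)@np.linalg.inv(K).T
    return p@T[:3,:3].T+T[:3,3]
E
python3 - <<'E'
from h import *
s=ctrl.get_state(); print(s)
ims=[]
for n in("top","scene"):
    im,d,K,T=grab(n,n+'0.png'); np.savez(n+'0.npz',im=im,d=d,K=K,T=T); print(n,K,T)
E
```

```text
pics
{'time': 0.0, 'joint_positions': array([-1.17588281,  0.32181845, -0.07006777,  1.4516858 ,  0.02260235,
        1.37077908, -0.05686031]), 'qd': array([-1.91304446e-04,  1.91355214e-05, -7.37501710e-04,  7.33113698e-04,
        2.46115459e-03,  1.24176197e-03,  7.34692800e-04]), 'joint_torque': array([ 1.31760762e-04, -4.91293502e+01, -4.03269734e-01, -3.12519407e+01,
       -6.37760991e-02,  4.39606409e-02,  1.76724748e-04]), 'position': array([0.24143394, 0.60287933, 0.21025893]), 'tool_rot': array([-5.94439209e-01, -3.08457931e+00,  2.96346926e-03]), 'ft_force': array([ 0.01313646, -0.13977125, -0.24273447]), 'torque': array([ 0.03081452, -0.01589303,  0.0282742 ]), 'grip_force': 0.0, 'grip_width': 1.0014648203621976}
top [[392.62644451   0.         317.40049962]
 [  0.         392.62644451 207.67293911]
 [  0.           0.           1.        ]] [[-7.20742348e-04 -9.94568547e-01  1.04081151e-01  5.06934366e-01]
 [-9.99926370e-01 -5.44005678e-04 -1.21226582e-02  2.04526026e-02]
 [ 1.21134353e-02 -1.04082224e-01 -9.94494925e-01  1.21773518e+00]
 [ 0.00000000e+00  0.00000000e+00  0.00000000e+00  1.00000000e+00]]
scene [[364.08807994   0.         320.09197318]
 [  0.         364.08807994 197.46635281]
 [  0.           0.           1.        ]] [[-0.49158345  0.53257633 -0.68899068  1.32170594]
 [ 0.87075588  0.3109685  -0.38089735  0.39776601]
 [ 0.01139749 -0.78718552 -0.61661094  0.74688225]
 [ 0.          0.          0.          1.        ]]
```

View pics/top0.png

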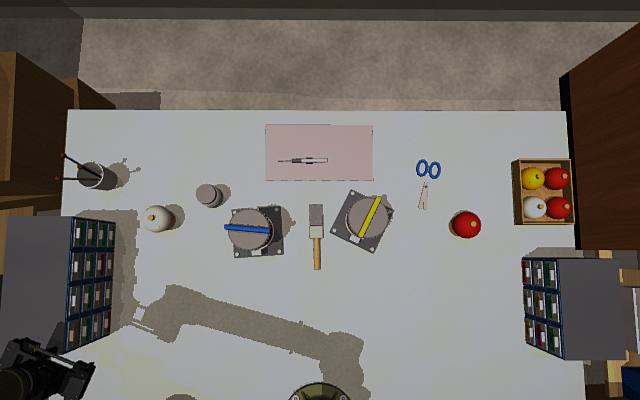

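View pics/scene0.png

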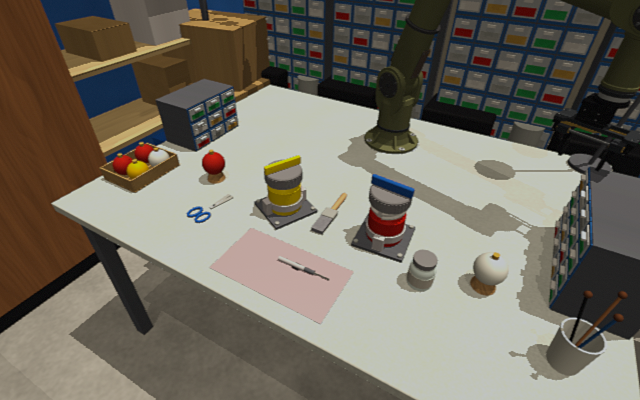

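The top view shows the blue bar at about (248,228) and the yellow bar at (370,215). The brush lies between them at (317,235), and the white bauble (158,218) and jar (208,194) are to the left of the pot. The scene view shows the grey lid sitting high on the red pot at about (390,195).

```bash
python3 - <<'E'
from h import *
for n,box in(("top",(200,190,300,270)),("scene",(350,165,425,215))):
    f=np.load(n+'0.npz'); im,d,K,T=[f[k] for k in('im','d','K','T')]
    hsv=cv2.cvtColor(im,cv2.COLOR_RGB2HSV)
    m=cv2.inRange(hsv,(95,120,40),(125,255,255)); k=np.zeros_like(m); x0,y0,x1,y1=box; k[y0:y1,x0:x1]=255; m&=k
    P=cloud(d,K,T)[(m>0)&(d>0)]; zt=np.percentile(P[:,2],80); print(n,len(P),'zpct',np.percentile(P[:,2],[10,50,90]))
    Q=P[P[:,2]>zt-.006]; c=np.median(Q,0); mm=(Q.min(0)+Q.max(0))/2
    (_,_),(w,h),a=r=cv2.minAreaRect((Q[:,:2]*1000).astype(np.float32)); print('rect mm',r,'mean',Q.mean(0))
    r=cv2.minAreaRect(np.argwhere(m)[:,::-1].astype(np.float32)); print(r, ray(*r[0],K,T,.201)); b=cv2.boxPoints(r)
    print([ray(*p,K,T,.201)[:2].round(4).tolist() for p in b])
s=ctrl.get_state()
from scipy.spatial.transform import Rotation as R
print(R.from_rotvec(s['tool_rot']).as_matrix().round(3))
E
```

```text
top 239 zpct [0.19697992 0.1997934  0.20234608]
rect mm ((559.9025268554688, 191.9241180419922), (118.44329833984375, 13.365309715270996), 84.8411865234375) mean [0.55964766 0.1908717  0.19982477]
((246.51600646972656, 228.3296356201172), (45.45692443847656, 5.289306163787842), 5.355824947357178) [0.55957454 0.19127648 0.201     ]
[[0.5583, 0.2502], [0.5719, 0.2492], [0.5609, 0.1323], [0.5473, 0.1334]]
scene 426 zpct [0.17972155 0.19224765 0.20082731]
rect mm ((560.1319580078125, 190.15127563476562), (117.72503662109375, 15.685934066772461), 85.09483337402344) mean [0.56219229 0.19224483 0.19919537]
((392.1228332519531, 185.45748901367188), (43.982940673828125, 10.234491348266602), 21.501436233520508) [0.57596789 0.19469526 0.201     ]
[[0.5915, 0.1397], [0.5461, 0.131], [0.5608, 0.2485], [0.6032, 0.2528]]
[[-0.928  0.372 -0.001]
 [ 0.372  0.928 -0.002]
 [-0.    -0.002 -1.   ]]
```

```bash
python3 -m inch '[[0,-10,40,0,0,-3],[20,-40,60,0,0,-9],[50,-75,60,0,0,-16],[85,-115,60,0,0,-24],[120,-160,60,0,0,-32],[155,-205,60,0,0,-40],[190,-250,60,0,0,-48],[225,-295,60,0,0,-56],[260,-340,60,0,0,-64],[290,-378,60,0,0,-70],[310,-402,60,0,0,-73],[318,-412,60,0,0,-73.6],[318,-412,60,0,0,-73.6],[318,-412,60,0,0,-73.6]]' 50
cat > look.py <<'E'
import sys
from h import *
from scipy.spatial.transform import Rotation as R
n=sys.argv[1]; im,d,K,T=grab(n,sys.argv[2] if len(sys.argv)>2 else None)
hsv=cv2.cvtColor(im,cv2.COLOR_RGB2HSV); m=cv2.inRange(hsv,(95,120,40),(125,255,255))
C=cloud(d,K,T); m=(m>0)&(d>0)&(np.linalg.norm(C[:,:,:2]-[.56,.191],axis=-1)<.09)&(C[:,:,2]>.13)&(C[:,:,2]<.23)
P=C[m]; zt=np.percentile(P[:,2],85); Q=P[P[:,2]>zt-.006]
(cx,cy),(w,h),a=cv2.minAreaRect((Q[:,:2]*1000).astype(np.float32))
if w<h: a+=90
print(n,len(P),'bar top z %.4f centre %.1f %.1f size %.0f %.0f yaw %.1f'%(np.median(Q[:,2]),cx,cy,w,h,(a)%180))
s=ctrl.get_state(); M=R.from_rotvec(s['tool_rot']).as_matrix()
print('t',s['time'],'tcp',s['position'].round(4),'tool y yaw',np.degrees(np.arctan2(M[1,1],M[0,1])).round(1),'F',s['ft_force'].round(2),'Mz',s['torque'].round(2),'q7',s['joint_positions'][6].round(2),'w',s['grip_width']*87)
E
python3 look.py wrist wrist1.png; python3 look.py top
```

```text
time: 1.85
position: [0.5585, 0.1938, 0.2712]
tool_rot: [-2.319, -2.118, 0.0]
ft_force: [-0.9, 0.6, 0.2]
grip_width: 0.574
grip_force: 0.0
wrist 1748 bar top z 0.1994 centre 558.8 196.6 size 104 13 yaw 84.7
t 1.9 tcp [0.5586 0.1937 0.2713] tool y yaw -5.2 F [0.83 0.98 0.23] Mz [-0.11  0.04 -0.03] q7 -0.42 w 49.93422889932295
top 124 bar top z 0.2000 centre 557.9 168.0 size 70 13 yaw 84.8
t 1.95 tcp [0.5587 0.1934 0.2713] tool y yaw -5.2 F [-0.34  0.13  0.83] Mz [-0.08  0.09  0.02] q7 -0.42 w 49.93243346226777
```

View pics/wrist1.png

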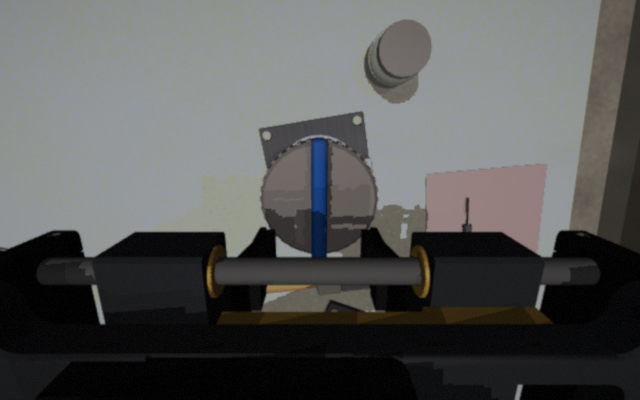

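The wrist view shows the bar (columns 312–328) centred between the open fingers, with the lid circle spanning columns 262–378. I'll lower around it next.

```bash
python3 -m inch '[[0,0,-25,0,0,0],[0,0,-50,0,0,0],[0,0,-70,0,0,0],[0,0,-78,0,0,0],[0,0,-80,0,0,0],[0,0,-80,0,0,0]]' 40; python3 -m inch '[[0,0,0,0,0,0],[0,0,0,0,0,0],[0,0,0,0,0,0]]' 17 10;  python3 look.py wrist
```

```text
time: 2.7
position: [0.56, 0.1919, 0.1922]
tool_rot: [2.323, 2.114, 0.002]
ft_force: [0.2, -0.1, 0.4]
grip_width: 0.458
grip_force: 0.0
time: 3.08
position: [0.5597, 0.1915, 0.1917]
tool_rot: [2.324, 2.114, 0.001]
ft_force: [0.4, -0.1, 0.6]
grip_width: 0.234
grip_force: 0.0
wrist 3108 bar top z 0.1993 centre 558.9 196.1 size 106 13 yaw 84.7
t 3.125 tcp [0.5597 0.1915 0.1916] tool y yaw -5.4 F [-0.03  0.16 -0.35] Mz [-0.08  0.09 -0.01] q7 -0.4 w 19.140121667237885
```

```bash
python3 -m inch '[[0,0,0,0,0,5],[0,0,0,0,0,10],[0,0,0,0,0,15],[0,0,0,0,0,20],[0,0,0,0,0,20]]' 16; python3 look.py wrist; python3 -m inch '[[0,0,0,0,0,0],[0,0,0,0,0,0]]' 26; python3 look.py wrist
```

```text
time: 3.75
position: [0.5596, 0.1914, 0.1914]
tool_rot: [1.923, 2.484, 0.0]
ft_force: [0.1, -1.2, 0.5]
grip_width: 0.182
grip_force: 0.0
wrist 2862 bar top z 0.1993 centre 558.6 195.8 size 106 14 yaw 84.7
t 3.8 tcp [0.5596 0.1914 0.1914] tool y yaw 14.5 F [ 0.38 -0.   -0.49] Mz [-0.1   0.    0.02] q7 -0.06 w 16.093433243603435
time: 4.05
position: [0.5596, 0.1914, 0.1914]
tool_rot: [1.922, 2.485, 0.0]
ft_force: [0.3, -0.3, 0.1]
grip_width: 0.277
grip_force: 0.0
wrist 3158 bar top z 0.1993 centre 558.6 194.6 size 109 14 yaw 84.6
t 4.1 tcp [0.5596 0.1915 0.1914] tool y yaw 14.6 F [-0.95 -0.97 -0.31] Mz [-0.04  0.02 -0.01] q7 -0.06 w 24.783495323420247
```

```bash
python3 -m inch '[[0,0,0,0,0,-10],[0,0,0,0,0,-20],[0,0,0,0,0,-20]]' 26 8; python3 -m inch '[[0,0,0,0,0,0],[0,0,0,0,0,0],[0,0,0,0,0,0],[0,0,0,0,0,5],[0,0,0,0,0,10],[0,0,0,0,0,15],[0,0,0,0,0,20],[0,0,0,0,0,20]]' 10 8; python3 look.py wrist; python3 -m inch '[[0,0,0,0,0,0],[0,0,0,0,0,0]]' 24; python3 look.py wrist
```

```text
time: 4.47
position: [0.5596, 0.1915, 0.1914]
tool_rot: [2.322, 2.116, -0.0]
ft_force: [-0.8, -0.3, -0.0]
grip_width: 0.3
grip_force: 0.0
time: 5.48
position: [0.5596, 0.1914, 0.1914]
tool_rot: [1.922, 2.485, 0.0]
ft_force: [-0.7, -0.5, 0.7]
grip_width: 0.116
grip_force: 0.0
wrist 2591 bar top z 0.1993 centre 559.4 203.6 size 91 14 yaw 84.7
t 5.525 tcp [0.5596 0.1914 0.1914] tool y yaw 14.5 F [-0.1  -0.33 -0.01] Mz [-0.03  0.01 -0.03] q7 -0.06 w 10.249907107527497
time: 5.78
position: [0.5596, 0.1914, 0.1914]
tool_rot: [1.922, 2.485, 0.0]
ft_force: [0.6, -0.2, 0.4]
grip_width: 0.243
grip_force: 0.0
wrist 3042 bar top z 0.1993 centre 558.6 195.5 size 107 14 yaw 84.6
t 5.825 tcp [0.5596 0.1915 0.1914] tool y yaw 14.6 F [-0.8   0.27  0.  ] Mz [-0.09  0.03  0.03] q7 -0.06 w 22.079970271053764
```

```bash
python3 - <<'E'
from h import *
im,d,K,T=grab("scene")
cv2.imwrite('pics/s2.png',cv2.resize(im[80:260,290:510,::-1],None,fx=3,fy=3))
im,d,K,T=grab("wrist",'w2.png')
E
```

```text
(no output)
```

View pics/s2.png

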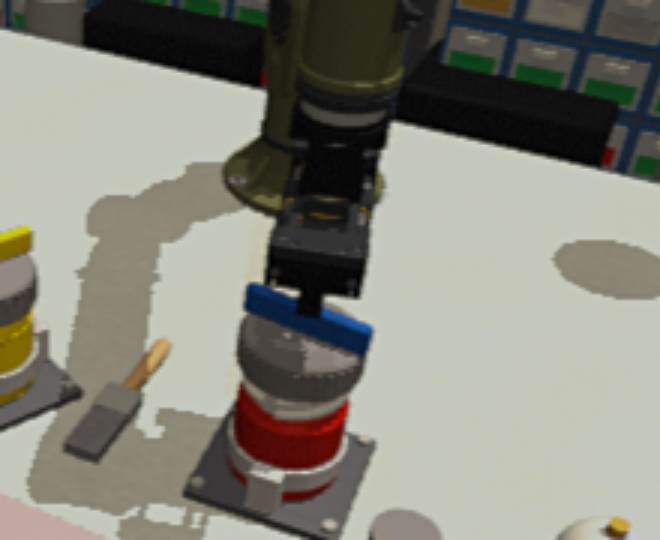

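View pics/w2.png

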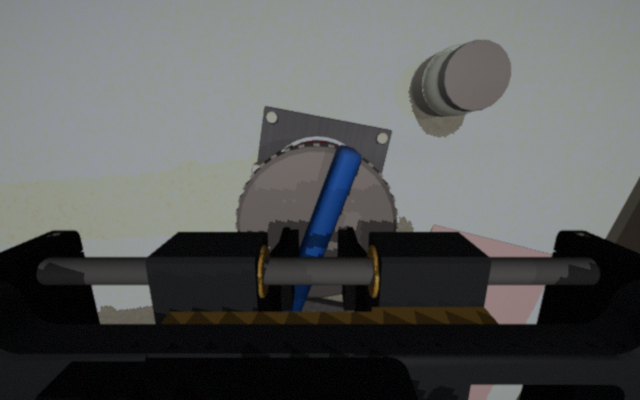

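```bash
python3 - <<'E'
from h import *
im,d,K,T=grab("scene"); C=cloud(d,K,T)
for v in range(168,190,2):
    for u in(391,394,397): print(v,u,im[v,u],C[v,u].round(3),end=' | ')
    print()
im,d,K,T=grab("wrist"); C=cloud(d,K,T)
for u,v in((290,240),(290,250),(346,240),(346,250),(320,270),(285,245),(280,290)): print(u,v,im[v,u],C[v,u].round(3))
E
```

```text
168 391 [9 7 7] [0.651 0.206 0.301] | 168 394 [10  9  8] [0.647 0.212 0.301] | 168 397 [ 9 10 10] [0.648 0.219 0.303] | 
170 391 [13 12 14] [0.644 0.205 0.291] | 170 394 [8 7 8] [0.645 0.212 0.294] | 170 397 [9 9 9] [0.647 0.219 0.298] | 
172 391 [6 6 7] [0.643 0.205 0.285] | 172 394 [12 11 11] [0.642 0.212 0.286] | 172 397 [ 9  9 12] [0.641 0.218 0.289] | 
174 391 [7 8 9] [0.644 0.206 0.281] | 174 394 [4 2 4] [0.644 0.213 0.283] | 174 397 [9 4 8] [0.641 0.219 0.283] | 
176 391 [4 4 7] [0.644 0.207 0.275] | 176 394 [11 10 11] [0.642 0.213 0.276] | 176 397 [ 9  8 10] [0.64  0.22  0.277] | 
178 391 [3 5 4] [0.582 0.19  0.226] | 178 394 [6 8 6] [0.579 0.197 0.227] | 178 397 [44 45 43] [0.578 0.204 0.229] | 
180 391 [4 4 6] [0.579 0.19  0.219] | 180 394 [8 8 9] [0.577 0.197 0.219] | 180 397 [78 78 71] [0.579 0.205 0.224] | 
182 391 [8 7 7] [0.58  0.192 0.213] | 182 394 [6 5 6] [0.576 0.198 0.213] | 182 397 [60 60 71] [0.574 0.205 0.215] | 
184 391 [11 10 10] [0.579 0.192 0.206] | 184 394 [11  8  7] [0.579 0.2   0.209] | 184 397 [ 19  63 121] [0.573 0.206 0.208] | 
186 391 [10 32 64] [0.564 0.189 0.19 ] | 186 394 [ 9 31 59] [0.565 0.197 0.193] | 186 397 [10 31 60] [0.568 0.205 0.198] | 
188 391 [14 33 63] [0.565 0.19  0.184] | 188 394 [13 33 62] [0.564 0.198 0.187] | 188 397 [ 7 30 61] [0.567 0.206 0.191] | 
290 240 [2 1 4] [0.542 0.196 0.216]
290 250 [3 5 2] [0.543 0.197 0.23 ]
346 240 [0 2 0] [0.571 0.204 0.219]
346 250 [4 5 7] [0.57  0.203 0.228]
320 270 [69 68 67] [0.552 0.221 0.288]
285 245 [4 4 4] [0.54  0.196 0.224]
280 290 [12  9 11] [0.543 0.188 0.251]
```

The scene crop shows the fingertips ending at about z = 0.205, just above the bar. That is about 28 mm higher than the stated tool geometry gives, so the fingers closed on nothing. In the wrist view the bar has not moved. I'll turn back, lower further and watch the force.

```bash
python3 -m inch '[[0,0,0,0,0,-10],[0,0,0,0,0,-20],[0,0,0,0,0,-20]]' 40 8; python3 -m inch '[[0,0,-4,0,0,0],[0,0,-8,0,0,0],[0,0,-12,0,0,0],[0,0,-12,0,0,0]]';  python3 -m inch '[[0,0,-4,0,0,0],[0,0,-8,0,0,0],[0,0,-11,0,0,0],[0,0,-11,0,0,0]]'; python3 -m inch '[[0,0,0,0,0,0],[0,0,0,0,0,0],[0,0,0,0,0,0],[0,0,0,0,0,0]]' 10 8; python3 look.py wrist
```

```text
time: 6.4
position: [0.5596, 0.1915, 0.1914]
tool_rot: [2.322, 2.116, -0.0]
ft_force: [-0.3, -0.1, -0.3]
grip_width: 0.444
grip_force: 0.0
time: 6.9
position: [0.5593, 0.1913, 0.1788]
tool_rot: [-2.323, -2.114, 0.001]
ft_force: [0.2, 0.4, -0.5]
grip_width: 0.459
grip_force: 0.0
time: 7.4
position: [0.5594, 0.1914, 0.168]
tool_rot: [-2.324, -2.114, 0.001]
ft_force: [-0.0, -0.1, 0.0]
grip_width: 0.458
grip_force: 0.0
time: 7.9
position: [0.5595, 0.1915, 0.1685]
tool_rot: [-2.324, -2.114, 0.0]
ft_force: [-0.7, -0.1, 0.6]
grip_width: 0.163
grip_force: 8.0
wrist 3479 bar top z 0.1993 centre 560.1 204.3 size 89 13 yaw 84.6
t 7.95 tcp [0.5595 0.1915 0.1685] tool y yaw -5.4 F [-0.12 -0.88  0.99] Mz [-0.12  0.21  0.06] q7 -0.4 w 14.112273404867619
```

Gripped at 14 mm. Next I'll turn it back in steps, releasing after each one so it can drop.

```bash
python3 -m inch '[[0,0,0,0,0,5],[0,0,0,0,0,10],[0,0,0,0,0,15],[0,0,0,0,0,20],[0,0,0,0,0,22],[0,0,0,0,0,22]]'; python3 look.py wrist; python3 -m inch '[[0,0,0,0,0,0],[0,0,0,0,0,0]]' 20; python3 look.py wrist
```

```text
time: 8.7
position: [0.5597, 0.1914, 0.1684]
tool_rot: [1.879, 2.518, 0.0]
ft_force: [0.0, 0.0, 0.9]
grip_width: 0.158
grip_force: 8.0
wrist 3502 bar top z 0.1993 centre 555.3 203.5 size 14 90 yaw 106.6
t 8.75 tcp [0.5597 0.1914 0.1684] tool y yaw 16.5 F [-0.5   0.07  0.89] Mz [-0.12  0.    0.06] q7 -0.02 w 14.111184204825861
time: 9.0
position: [0.5595, 0.1915, 0.1683]
tool_rot: [-1.878, -2.518, 0.0]
ft_force: [0.7, -0.6, 0.4]
grip_width: 0.221
grip_force: 0.0
wrist 3512 bar top z 0.1993 centre 555.0 204.0 size 14 89 yaw 106.7
t 9.05 tcp [0.5595 0.1914 0.1683] tool y yaw 16.6 F [-0.09  0.42  0.04] Mz [-0.06  0.05  0.01] q7 -0.02 w 19.254142952419745
```

```bash
for i in 1; do python3 -m inch '[[0,0,0,0,0,0],[0,0,0,0,0,0],[0,0,0,0,0,5],[0,0,0,0,0,10],[0,0,0,0,0,10]]' 10 8 >/dev/null; python3 look.py wrist; python3 -m inch '[[0,0,0,0,0,0],[0,0,0,0,0,0]]' 20 >/dev/null; python3 look.py wrist; done
```

```text
wrist 3477 bar top z 0.1993 centre 552.9 202.7 size 13 90 yaw 116.6
t 9.725 tcp [0.5596 0.1914 0.1684] tool y yaw 26.5 F [-0.19 -1.   -0.26] Mz [-0.04  0.02  0.05] q7 0.15 w 13.877418230395874
wrist 3479 bar top z 0.1993 centre 552.8 202.7 size 13 89 yaw 116.4
t 10.025 tcp [0.5596 0.1915 0.1684] tool y yaw 26.6 F [ 0.51  0.12 -0.22] Mz [-0.09 -0.02  0.03] q7 0.15 w 19.598961164254515
```

```bash
python3 -m inch '[[0,0,0,0,0,0],[0,0,0,0,0,0],[0,0,0,0,0,5],[0,0,0,0,0,10],[0,0,0,0,0,10]]' 10 8 >/dev/null; python3 look.py wrist; python3 -m inch '[[0,0,0,0,0,0],[0,0,0,0,0,0]]' 20 >/dev/null; python3 look.py wrist
```

```text
wrist 3477 bar top z 0.1993 centre 550.9 201.5 size 13 89 yaw 126.5
t 10.7 tcp [0.5596 0.1914 0.1684] tool y yaw 36.5 F [0.42 0.08 0.3 ] Mz [-0.09  0.02  0.07] q7 0.32 w 14.103319982325283
wrist 3494 bar top z 0.1993 centre 550.7 201.7 size 13 89 yaw 126.5
t 11.0 tcp [0.5596 0.1914 0.1683] tool y yaw 36.6 F [0.18 0.88 0.87] Mz [-0.01  0.02  0.01] q7 0.32 w 19.483192371276246
```

42° turned so far; continue.

```bash
python3 -m inch '[[0,0,0,0,0,0],[0,0,0,0,0,0],[0,0,0,0,0,5],[0,0,0,0,0,10],[0,0,0,0,0,10]]' 10 8 >/dev/null; python3 look.py wrist; python3 -m inch '[[0,0,0,0,0,0],[0,0,0,0,0,0]]' 20 >/dev/null; python3 look.py wrist
```

```text
wrist 3490 bar top z 0.1992 centre 549.2 199.6 size 14 90 yaw 136.6
t 11.675 tcp [0.5594 0.1914 0.1682] tool y yaw 46.5 F [-1.51  1.52 -0.25] Mz [-0.    0.16  0.05] q7 0.49 w 13.79237777552011
wrist 3521 bar top z 0.1992 centre 549.5 199.4 size 13 90 yaw 137.1
t 11.975 tcp [0.5597 0.1914 0.1685] tool y yaw 46.6 F [-0.05 -0.51  0.23] Mz [-0.04  0.02 -0.01] q7 0.49 w 19.5780511430575
```

```bash
python3 -m inch '[[0,0,0,0,0,0],[0,0,0,0,0,0],[0,0,0,0,0,5],[0,0,0,0,0,10],[0,0,0,0,0,10]]' 10 8 >/dev/null; python3 look.py wrist; python3 -m inch '[[0,0,0,0,0,0],[0,0,0,0,0,0]]' 20 >/dev/null; python3 look.py wrist
```

```text
wrist 3517 bar top z 0.1984 centre 547.5 197.7 size 14 90 yaw 146.6
t 12.65 tcp [0.5592 0.1913 0.1677] tool y yaw 56.5 F [ 0.82 -0.33 -3.56] Mz [ 0.04 -0.04  0.03] q7 0.66 w 14.12916273313049
wrist 3297 bar top z 0.1853 centre 550.9 194.8 size 13 101 yaw 147.0
t 12.95 tcp [0.56   0.1916 0.1689] tool y yaw 56.6 F [-0.17 -1.05 -0.83] Mz [-0.01 -0.01 -0.  ] q7 0.66 w 19.64915220906405
```

The lid dropped the full 14 mm. Next I lower with it, grip, and screw clockwise, following the thread.

```bash
python3 -m inch '[[0,0,-5,0,0,0],[0,0,-10,0,0,0],[0,0,-14,0,0,0],[0,0,-14,0,0,0]]' 26; python3 -m inch '[[0,0,0,0,0,0],[0,0,0,0,0,0],[0,0,0,0,0,0],[0,0,-0.3,0,0,-6],[0,0,-0.8,0,0,-12],[0,0,-1.4,0,0,-18],[0,0,-2,0,0,-24],[0,0,-2.6,0,0,-30],[0,0,-2.6,0,0,-30]]' 10 20; python3 look.py wrist
```

```text
time: 13.45
position: [0.5593, 0.1913, 0.1538]
tool_rot: [-0.903, -3.008, 0.001]
ft_force: [0.3, -0.3, 0.1]
grip_width: 0.3
grip_force: 0.0
time: 14.58
position: [0.56, 0.1911, 0.1523]
tool_rot: [1.65, 2.672, 0.0]
ft_force: [-0.6, -2.2, 2.2]
grip_width: 0.159
grip_force: 20.0
wrist 3548 bar top z 0.1830 centre 552.9 203.0 size 13 91 yaw 116.1
t 14.625 tcp [0.56   0.1911 0.1523] tool y yaw 26.7 F [ 0.04 -1.61  2.73] Mz [-0.45  0.04 -0.16] q7 0.15 w 13.886720383544745
```

```bash
python3 -m inch '[[0,0,-0.6,0,0,-6],[0,0,-1.3,0,0,-12],[0,0,-2,0,0,-18],[0,0,-2.6,0,0,-24],[0,0,-3.3,0,0,-30],[0,0,-3.3,0,0,-30]]'; python3 look.py wrist
```

```text
time: 15.38
position: [0.5599, 0.1914, 0.1488]
tool_rot: [2.284, 2.156, 0.001]
ft_force: [0.3, -0.9, 3.0]
grip_width: 0.161
grip_force: 20.0
wrist 3540 bar top z 0.1795 centre 560.1 204.9 size 91 13 yaw 86.3
t 15.425 tcp [0.5599 0.1914 0.1488] tool y yaw -3.3 F [-0.37  0.18  2.64] Mz [-0.39 -0.05 -0.11] q7 -0.36 w 13.723824271494175
```

```bash
python3 -m inch '[[0,0,-0.6,0,0,-5],[0,0,-1.2,0,0,-10],[0,0,-1.7,0,0,-15],[0,0,-1.7,0,0,-15]]'; python3 look.py wrist;  python3 -m inch '[[0,0,-0.3,0,0,-3],[0,0,-0.6,0,0,-5],[0,0,-0.6,0,0,-5]]'; python3 look.py wrist
```

```text
time: 15.92
position: [0.5599, 0.1916, 0.1471]
tool_rot: [2.546, 1.841, 0.001]
ft_force: [0.7, -0.6, 2.2]
grip_width: 0.164
grip_force: 20.0
wrist 3542 bar top z 0.1778 centre 563.7 204.4 size 91 13 yaw 71.3
t 15.975 tcp [0.5599 0.1915 0.1471] tool y yaw -18.3 F [0.83 0.16 3.24] Mz [-0.3  -0.21 -0.14] q7 -0.61 w 14.080061651485025
time: 16.35
position: [0.5599, 0.1917, 0.1465]
tool_rot: [2.625, 1.726, 0.001]
ft_force: [0.6, -0.2, 3.6]
grip_width: 0.161
grip_force: 20.0
wrist 3557 bar top z 0.1772 centre 564.7 203.9 size 91 14 yaw 66.7
t 16.4 tcp [0.5599 0.1917 0.1465] tool y yaw -23.3 F [0.66 0.26 5.03] Mz [-0.13 -0.18 -0.03] q7 -0.7 w 13.45360457425919
```

```bash
for k in 1; do python3 -m inch '[[0,0,-0.3,0,0,-2],[0,0,-0.3,0,0,-3],[0,0,-0.3,0,0,-3]]' >/dev/null; python3 look.py wrist; done;  python3 -m inch '[[0,0,-0.1,0,0,-2],[0,0,-0.2,0,0,-3],[0,0,-0.2,0,0,-3]]'>/dev/null; python3 look.py wrist
```

```text
wrist 3513 bar top z 0.1769 centre 564.8 203.5 size 91 13 yaw 64.1
t 16.825 tcp [0.5594 0.1913 0.1462] tool y yaw -26.4 F [-0.08 -0.22  5.37] Mz [-0.34  0.11  0.23] q7 -0.75 w 14.07979593409401
wrist 3536 bar top z 0.1768 centre 564.7 203.0 size 91 13 yaw 63.1
t 17.25 tcp [0.5593 0.1912 0.1461] tool y yaw -29.4 F [-1.67 -1.69  5.37] Mz [-0.42  0.3   0.5 ] q7 -0.8 w 14.423284793181077
```

The torque has risen to 0.5 N·m, the bar has stopped and the total drop is 8.5 mm, so the lid is home. Now I'll unload, release, retreat and check.

```bash
python3 -m inch '[[0,0,0,0,0,2],[0,0,0,0,0,2],[0,0,0,0,0,2],[0,0,0,0,0,2]]' 40; python3 -m inch '[[0,0,10,0,0,0],[0,0,35,0,0,0],[0,0,70,0,0,0],[0,0,110,0,0,0],[-15,25,130,0,0,0],[-50,60,130,0,0,0],[-90,100,130,0,0,0],[-120,130,130,0,0,0],[-130,140,130,0,0,0],[-130,140,130,0,0,0]]'; python3 look.py top top9.png; python3 look.py scene; python3 - <<'E'
from h import *
im,d,K,T=grab("scene"); C=cloud(d,K,T)
hsv=cv2.cvtColor(im,cv2.COLOR_RGB2HSV)
for nm,c in(("blue",(.56,.191)),):
    m=(np.linalg.norm(C[:,:,:2]-c,axis=-1)<.054)&(abs(C[:,:,2]-.15)<.006)
    P=C[m]; A=np.c_[P[:,:2]-c,np.ones(len(P))]; print(len(P),'top-plane slope(deg)',np.degrees(np.linalg.lstsq(A,P[:,2],rcond=None)[0][:2]),np.median(P[:,2]))
E
```

```text
time: 17.75
position: [0.5593, 0.1914, 0.1453]
tool_rot: [-2.685, -1.631, 0.001]
ft_force: [0.7, -0.2, 0.4]
grip_width: 0.445
grip_force: 0.0
time: 19.0
position: [0.4297, 0.3316, 0.2762]
tool_rot: [2.683, 1.633, 0.001]
ft_force: [0.9, -0.3, -0.1]
grip_width: 0.462
grip_force: 0.0
top 221 bar top z 0.1774 centre 559.8 191.6 size 118 13 yaw 63.6
t 19.05 tcp [0.4308 0.3304 0.2761] tool y yaw -27.5 F [0.63 0.26 1.53] Mz [-0.12  0.1   0.01] q7 -1.17 w 40.09473019788127
scene 353 bar top z 0.1778 centre 561.6 191.7 size 116 12 yaw 64.5
t 19.1 tcp [0.4312 0.3298 0.276 ] tool y yaw -27.6 F [-0.33 -1.38 -0.35] Mz [-0.12  0.07 -0.02] q7 -1.17 w 39.824887583942974
538 top-plane slope(deg) [-0.84842255 -0.41046928] 0.15078360200248458
```

View pics/top9.png

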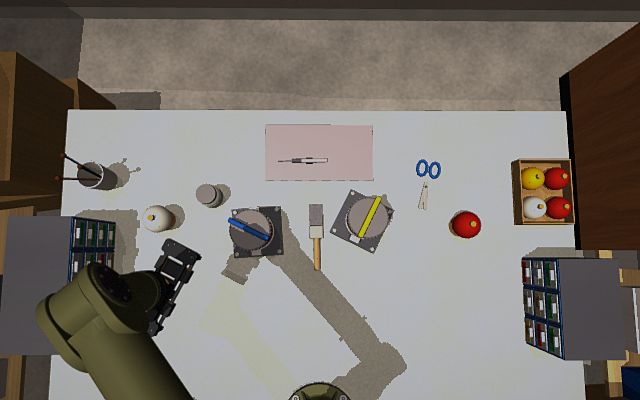

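The final top view shows the blue bar at (248,229), turned, with nothing else moved and the arm clear at about (170,285). The top of the bar is at 0.1774 m, against an expected 0.1785 m, and the lid's flat top is level to within 1°. The lid is home.

```bash
python3 -c "
from bench import ctrl; print(ctrl.close_job())"
```

```text
the job is handed in; nothing more can be done
None
```

The lid was turned back about 60° until it dropped 14 mm into the thread starts, then screwed clockwise about 84° to its stop; it is level, released and the job is handed in at about 19 s, with nothing else on the bench moved.

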